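Hold a contact probe square on the marked spot of a sloping coupon

TASK

Lay the steel coupon, ring mark up and lengthwise, flat and centred on the narrow sloping face of the small rest, with its lower end against the stop, and let go of it. Then lift the hand probe out of its stand and set its spring tip gently inside the scribed ring, with the probe square to the coupon's sloping face and the spring tip pressed in about half way. Finish while still holding the probe there; do not put it down or let go, and do not disturb the vial, tape roll or timer.

Things in the scene. Friction and masses are not known exactly. Their poses are not given: they have to be found in the camera images.
- coupon: plain steel block 64 x 44 x 14 mm, about 0.25 kg, lying on the bench with a scribed ring on its top. Origin: centre of its underside; x along the 64 mm length, y along the 44 mm width, z out of the ringed face.
- spot (a point): the marked spot: centre of the scribed ring (ring 14 mm across) on the coupon's top face, 14 mm from the face's centre along the coupon's +x, on its centre line; axes as the coupon's.
- rest: fixed bench rest of aluminium and dark steel, base 104 x 60 mm, about 85 mm tall, carrying the sloping face. Origin: centre of its underside on the bench; +x is the side of the high end.
- rest_face: sloping face of the rest: bar 32 mm wide, 80 mm long, inclined 20 degrees. Origin: on the face, mid-width, at the stop's inner side, 56 mm above the bench; x up the slope from the stop, y across, z the outward normal. The stop stands 9 mm above the face. A well laid coupon has its origin at x 32, y 0, z 0 mm here, length along x (either end down). It may not slide by itself: move it to the stop.
- holder: fixed probe stand, base 80 x 76 mm, with a 62 x 56 mm plate, top 90 mm above the bench, open below, whose 21 mm hole holds the probe upright. Origin: centre of its underside, straight below the hole; its post stands at +x of the hole.
- probe: pen-like probe, 134 mm long, 0.12 kg, upright in its stand, hanging by its 32 mm flange, tip down 15 mm above the bench. Origin: its unpressed tip; z from tip to top. From the tip: 13 mm bare spring tip (6 mm thick, round end), cone and 18 mm barrel to 75 mm, flange 75 to 80, square grip 24 x 24 mm (sides along x and y) 80 to 130, 4 mm cap. It comes clear after rising about 80 mm.
- probe_tip (a point): the round end of the spring tip; it moves with the tip when pressed. Axes as the probe's: z points from the tip to the grip.
- plunger (a joint): how far the spring tip is pressed into the probe: 0 out, 0.010 m fully in. The spring takes 0.8 N to start and 0.8 N more per mm (about 4.8 N at half way, 8.8 N fully in).
- vial: bystander: glass vial 28 x 60 mm with a screw cap; leave alone. Origin: centre of its underside.
- tape: bystander: roll of tape 64 x 19 mm lying flat; leave alone. Origin: centre of its underside.
- timer: bystander: square lab timer 66 x 66 x 18 mm lying flat; leave alone. Origin: centre of its underside.
Mind the look-alikes: they are no part of the job. What is shaped like the probe but blue or yellow is not meant. What is shaped like the coupon but brown is not meant.

How it is judged:
By the outcome, as a careful person would: the job done as asked, in the order asked, and still so for the second after the job is handed in, while the arm keeps its last pose, push and grip.
It also fails if it takes over 51 s, if anything falls off the work surface, if the arm or the gripper's body presses on something with over 40 N, if the wrist force passes 120 N, or if a joint passes its speed limit or range.

ROBOT

A 7-joint arm with a two-finger parallel gripper is mounted at the origin on a cart in front of the work surface, level with it; the furniture and walls round the work are solid. World frame = base frame: x ahead of the robot, y to its left, z up, the work surface at z = 0. Lengths are in m, angles in degrees, forces in N, time in s.
With the tool pointing down it reaches from about 0.425 to 0.875 m from the base axis. Payload 4.7 kg.
Tool frame: the origin (TCP) lies on the centre line of the jaws, within the pads' length; the fingertips stand 14 mm ahead of it and the grasp point (between the pads) lies 5 mm behind it; z points along the fingers, y is the line along which they close (so a half turn about z gives the same grasp; the last joint's range is limited). The gripper opens to 87 mm and grips with 3 to 60 N. Pads are 19 mm wide; open, the fingers measure 117 mm over their backs; the gripper's body (75 mm by 190 mm) begins 51 mm behind the grasp point.
Start: joints at [67.901, 18.392, -4.016, 83.108, 1.295, 78.541, -3.26], TCP at [0.253, -0.599, 0.237] pointing down, gripper open.
Joint ranges: [-163.93, 163.93], [-17.29, 119.83], [-79.2, 71.16], [3.27, 140.29], [-89.18, 269.18], [5.43, 117.66], [-154.24, 154.24]. Speed limits (degrees/s): [147.25, 147.25, 180, 180, 180, 180, 180].

INTERFACE

Orientations are given as [roll, pitch, yaw] about the fixed x, y, z axes, in that order (R = Rz(yaw) Ry(pitch) Rx(roll)).
In Python, from cell import env gives the robot as it stands.
- The arm moves only by the tool jog_arm, never from a script. Its argument "motion" is a list that holds one entry, the list of rows, each a list of 7 numbers: the shift along the tool's x, y, z in units of 0.1 m (1.0 is 0.1 m), then the turn, a rotation vector about the tool's x, y, z in units of 180 degrees (1.0 is 180 degrees), then the closure, from 0 (fully open) to 1 (shut). A call has 1 to 5 rows; each row is the pose to reach, as a shift and turn from the pose commanded when the call began, along the tool's axes at that moment, turning the shorter way round; what a row does not reach only later rows make up. A row lasts 1/10 s, in which the tool goes at most 50 mm and 8.59 degrees, less where a joint would pass 70% of its speed; a pose out of reach is approached as far as the arm can. A call with a number of a shift or a turn outside -1 to 1 is refused whole. A call with a gripper value outside its range is refused whole. The fingers move at their own pace and stop on an object; "grip_force" is the grip in N (left out, the last holds). Time passes only in rows, so rows that repeat a pose let the fingers close. It gives the time, the measured TCP pose, the force, the opening and the grip force at its end, in the units of the state.
- env.get_obs(): the state, without advancing time (a new reading comes with each control period).
- env.read_camera(name): name is "scene" or "top" or "wrist"; returns (picture, depth): 420x560x3 uint8, red, green, blue; 420x560 float32, m along the optical axis (not along the pixel's ray), 0 where there is no reading.
- env.camera_info(name): a dict with "camera_matrix" (3x3 intrinsics, pixels), "origin" and "orientation" of the camera in the world; the wrist camera has in their place "mount" (4x4, takes a point from camera to tool coordinates, whose origin is the TCP and whose axes are the flange's). Camera axes: x right, y down, z forward; pixel columns grow to the right and rows downward; lengths in m; the calibration is good to about 2 mm. The wrist camera is an equidistant fisheye: a pixel r from the principal point sees the ray r / f radians off the axis. A picture is of the moment at which its call begins: read the wrist's pose just before it. camera_info takes no time and is no camera call.
- env.sign_off(): hands the job in; it is judged then, once.
The state is a dict: "time_s": time; "qpos": joint angles; "joint_velocities": joint speeds; "effort": joint torques, N m; "tool_pos": TCP position; "tool_rot": TCP orientation; "force": force on the tool from outside, world axes, zero at the start; "wrist_torque": the same for the moment, N m; "grip_width": finger opening in m; "grasp_force": force on a finger pad.
Only numpy, scipy, OpenCV 4.12 (cv2) and the standard library are available. Lean on these libraries where they do the work, as an engineer would, in place of code of your own. Each camera call takes 0.05 s, during which the arm holds its last target. There are 200 camera calls.

## Working session

There is one attempt and no reset: what is moved stays moved. The work goes in short steps, Python scripts to look and compute and a tool call to move; the robot and the scene stay as the last step left them, time stands still between calls to the robot, and variables do not carry over. Pictures are saved under pics/ and viewed, at most 10 in all, crops included, and the job is handed in when it is done.

Besides the shell and the picture viewer there is one more tool, called after "Request:" as a command line: name --argument value ..., lists and objects as JSON in quotes. jog_arm: Moves the arm, as the interface text tells. Shifts and turns lie within -1 to 1; 1 stands for 0.1 m of shift or 180 degrees of turn. Its arguments: {"type":"object","properties":{"motion":{"type":"array","items":{"type":"array","items":{"type":"array","items":{"type":"number"}}}},"grip_force":{"type":"number"}},"required":["motion"]}

```bash
mkdir -p pics; ls
cat > h.py <<'E'
import numpy as np,cv2
from scipy.spatial.transform import Rotation as R
from cell import env
def rot(o):
    o=np.array(o,float)
    return o if o.shape==(3,3) else R.from_euler('xyz',o,degrees=True).as_matrix()
def cloud(name):
    im,d=env.read_camera(name); c=env.camera_info(name); K=np.array(c['camera_matrix'])
    v,u=np.mgrid[:420,:560]
    p=np.stack([(u-K[0,2])/K[0,0]*d,(v-K[1,2])/K[1,1]*d,d],-1)
    return im,d,p@rot(c['orientation']).T+np.array(c['origin'])
E
python3 - <<'E'
from h import *
for n in ('scene','top'):
    im,d,P=cloud(n); c=env.camera_info(n); print(n,c)
    np.savez(f'{n}.npz',im=im,d=d,P=P)
    cv2.imwrite(f'pics/{n}0.png',cv2.resize(im[...,::-1],(800,600),interpolation=cv2.INTER_CUBIC))
print(env.camera_info('wrist')); print(env.get_obs())
E
```

```text
pics
scene {'camera_matrix': array([[405.1744829 ,   0.        , 276.4701541 ],
       [  0.        , 405.1744829 , 209.00338262],
       [  0.        ,   0.        ,   1.        ]]), 'origin': array([-0.08112233, -0.41179414,  0.56888527]), 'orientation': array([-124.90274833,   -0.55724787,  -64.32979184])}
top {'camera_matrix': array([[518.97881184,   0.        , 285.87351747],
       [  0.        , 518.97881184, 204.57086748],
       [  0.        ,   0.        ,   1.        ]]), 'origin': array([ 0.33921513, -0.09894286,  1.27610596]), 'orientation': array([-1.69766013e+02,  4.41932468e-02, -9.00446830e+01])}
{'camera_matrix': array([[325.1922621 ,   0.        , 275.47347836],
       [  0.        , 325.1922621 , 210.8217311 ],
       [  0.        ,   0.        ,   1.        ]]), 'mount': array([[ 4.83610858e-04, -9.55022248e-01, -2.96533763e-01,
         8.21533523e-02],
       [ 9.99999882e-01,  4.46443543e-04,  1.93054863e-04,
         2.08503600e-05],
       [-5.19861056e-05, -2.96533822e-01,  9.55022350e-01,
        -1.48477481e-01],
       [ 0.00000000e+00,  0.00000000e+00,  0.00000000e+00,
         1.00000000e+00]])}
{'time_s': 0.1, 'qpos': array([67.90173133, 18.43522376, -4.0162135 , 83.16561102,  1.29668507,
       78.54194669, -3.25804217]), 'joint_velocities': array([ 0.04491829, -0.05730668, -0.00742419, -0.11383201,  0.03892479,
       -0.01604946, -0.06410146]), 'effort': array([ 6.23017204e-04, -4.92571950e+01, -4.05211682e-01, -3.13398671e+01,
       -6.41415012e-02,  3.95710731e-02,  4.52391873e-05]), 'tool_pos': array([ 0.25276899, -0.59833996,  0.23558648]), 'tool_rot': array([-1.79902545e+02,  6.82649498e-03,  2.29107593e+01]), 'force': array([-0.41163962, -0.43702524, -0.05871853]), 'wrist_torque': array([-0.01124003,  0.01137546,  0.01032432]), 'grasp_force': 0.0, 'grip_width': 0.0869493769225315}
```

View pics/top0.png

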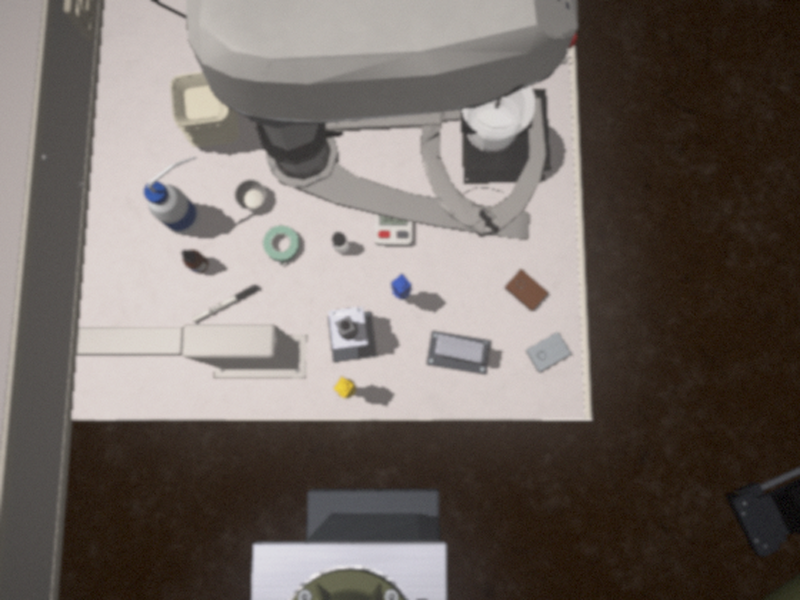

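View pics/scene0.png

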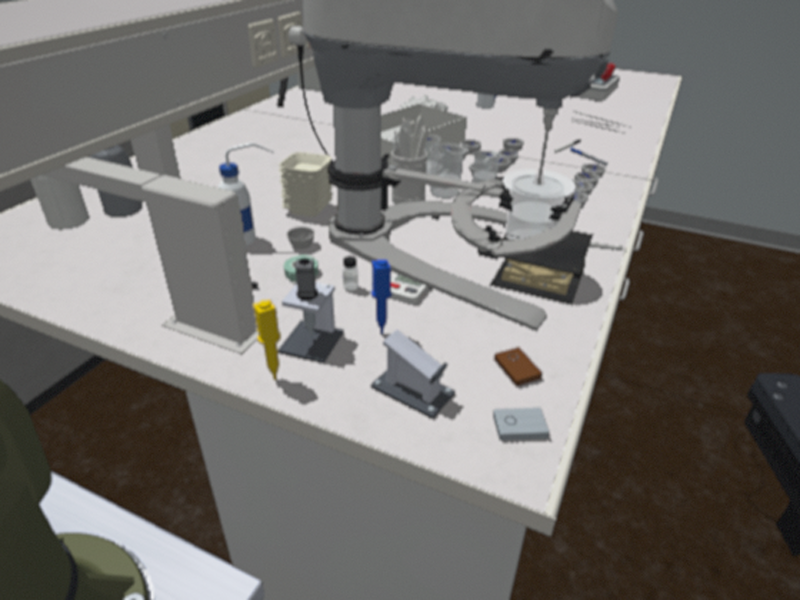

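The top view shows the coupon at (548,352) with its ring to the left at about (541,354). The rest is at (459,352), the holder and probe at (347,325), the decoys are blue (401,287), yellow (345,387) and brown (527,290). In the scene view the rest's high end is to the left (+y) and its stop is at the right.

Run:
```python
from h import *
z=np.load('top.npz');P=z['P'];im=z['im']
def roi(x0,x1,y0,y1): # in 800-px coordinates
    m=np.zeros((420,560),bool); m[int(y0*.7):int(y1*.7),int(x0*.7):int(x1*.7)]=1; return m
def rect(m,lab):
    q=P[m]; r=cv2.minAreaRect((q[:,:2]*1000).astype(np.float32)); print(lab,len(q),'c',np.round(r[0],1),'size',np.round(r[1],1),'ang',round(r[2],1),'z',np.round(np.percentile(q[:,2],[5,50,95])*1000,1))
Z=P[...,2]
print('bench z',np.median(Z[roi(480,510,300,330)]))
rect(roi(515,580,325,380)&(Z>.009)&(Z<.02),'coupon')
m=roi(418,505,320,385)
rect(m&(Z>.008)&(Z<.03),'restbase')
rect(m&(Z>.05),'restface')
q=P[m&(Z>.05)]; 
c,*_=np.linalg.lstsq(np.c_[q[:,:2],np.ones(len(q))],q[:,2],rcond=None); print('plane',c,np.degrees(np.arctan(np.hypot(*c[:2]))),np.degrees(np.arctan2(c[1],c[0])))
m=roi(318,385,295,370)
rect(m&(Z>.082)&(Z<.094),'plate'); rect(m&(Z>.13),'grip');rect(m&(Z>.006)&(Z<.02),'hbase')
print(P[int(354*.7),int(541*.7)])
s=np.load('scene.npz')['im']
def crop(i,x0,x1,y0,y1,k): return cv2.resize(i[y0:y1,x0:x1,::-1],None,fx=k,fy=k,interpolation=cv2.INTER_CUBIC)
a=crop(im,225,415,200,290,4);b=crop(s,180,390,170,310,3.6)
cv2.imwrite('pics/a1.png',a);
b=cv2.resize(b,None,fx=1,fy=1);cv2.imwrite('pics/b1.png',b);print(a.shape,b.shape)
```

```text
bench z -0.00012487022144225257
coupon 461 c [ 465.1 -335.2] size [43.6 64.4] ang 29.4 z [10.2 14.  18.3]
restbase 252 c [ 464.1 -182.3] size [103.3  59.4] ang 80.6 z [ 8.1  9.6 13.1]
restface 509 c [ 405.4 -165.6] size [ 87.8 166.1] ang 72.6 z [56.1 68.7 82.3]
plane [-6.32672883  1.80369376  3.3404133 ] 81.35702635159656 164.08762337398733
plate 474 c [497.    1.1] size [63.2 55.9] ang 7.4 z [86.  89.8 93.2]
grip 140 c [418.3 -40.7] size [194.8  25.2] ang 29.0 z [ 139.   146.  1276.1]
hbase 332 c [ 4.998e+02 -2.000e-01] size [101.6 132.2] ang 87.0 z [ 6.3  8.6 12.6]
[ 0.46201578 -0.32261903  0.01269335]
(360, 760, 3) (504, 756, 3)
```

View pics/a1.png

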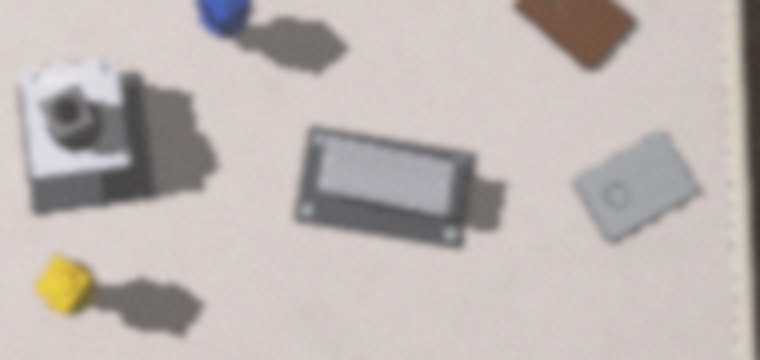

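View pics/b1.png

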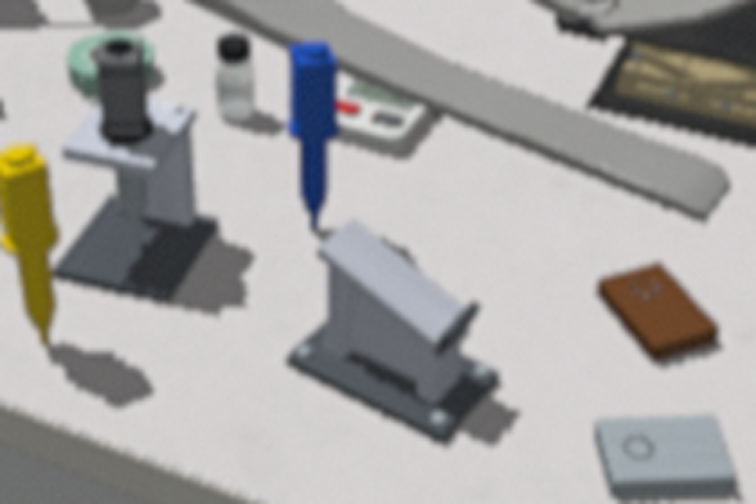

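Run:
```python
from h import *
z=np.load('top.npz');P=z['P'];im=z['im'].astype(int);d=z['d'];ok=d>0
Z=P[...,2]
def roi(x0,x1,y0,y1):
    m=np.zeros((420,560),bool); m[int(y0*.7):int(y1*.7),int(x0*.7):int(x1*.7)]=1; return m&ok
def rect(m,lab):
    q=P[m]; r=cv2.minAreaRect((q[:,:2]*1000).astype(np.float32)); print(lab,len(q),'c',np.round(r[0],1),'size',np.round(r[1],1),'ang',round(r[2],1),'z',np.round(np.percentile(q[:,2],[5,50,95])*1000,1))
m=roi(418,505,320,385); f=m&(Z>.05)&(Z<.1); rect(f,'restface')
q=P[f]; c,*_=np.linalg.lstsq(np.c_[q[:,:2],np.ones(len(q))],q[:,2],rcond=None); print('plane',c,np.degrees(np.arctan(np.hypot(*c[:2]))),np.degrees(np.arctan2(c[1],c[0])))
m=roi(318,385,295,370)
rect(m&(Z>.13)&(Z<.2),'grip');rect(m&(Z>.082)&(Z<.094),'plate');rect(m&(Z>.005)&(Z<.02)&(P[...,1]<.06),'hbase')
rect(roi(385,420,265,305)&(Z>.12)&(Z<.2),'blue');rect(roi(325,365,370,400)&(Z>.12)&(Z<.2),'yellow')
rect(roi(320,360,225,260)&(Z>.05)&(Z<.08),'vial')
S=np.load('scene.npz');Q=S['P']
for n,A,dd in(('top',P,d),('scene',Q,S['d'])):
    for lo,hi in((.1,.16),(.16,.25),(.25,.4)):
        k=(dd>0)&(A[...,2]>lo)&(A[...,2]<hi)&(A[...,0]>.3)&(A[...,0]<.75)&(abs(A[...,1])<.45)
        q=A[k]
        h=np.histogram2d(q[:,0],q[:,1],bins=[np.arange(.3,.8,.05),np.arange(-.45,.46,.05)])[0]
        print(n,lo); print('\n'.join(f'{.3+.05*i:.2f} '+''.join('#' if v>4 else '.' for v in r[::-1]) for i,r in enumerate(h))) 
# scene-based grip
k=(S['d']>0)&(Q[...,2]>.1)&(Q[...,2]<.2)&(abs(Q[...,0]-.497)<.05)&(abs(Q[...,1]-0)<.05)
q=Q[k];print(len(q),q.min(0),q.max(0))
```

```text
restface 501 c [ 464.2 -184.9] size [87.1 32.4] ang 80.4 z [56.1 68.5 81.6]
plane [0.04588002 0.31179039 0.10478059] 17.49213834942824 81.62898975594435
grip 128 c [492.7   0.9] size [25.3 24.3] ang 25.6 z [138.8 145.3 150.8]
plate 474 c [497.    1.1] size [63.2 55.9] ang 7.4 z [86.  89.8 93.2]
hbase 396 c [500.3   2.9] size [129.  113.8] ang 0.3 z [ 5.3  8.1 12.2]
blue 118 c [561. -85.] size [24.4 24.3] ang 42.9 z [123.7 130.2 135.1]
yellow 127 c [400.1   3.2] size [24.8 24.1] ang 56.8 z [125.  130.4 135.5]
vial 81 c [652.3  21.5] size [23.4 22.5] ang 10.1 z [54.2 58.5 62.3]
top 0.1
0.30 ..................
0.35 ........##........
0.40 ....######........
0.45 .......###........
0.50 ........###.......
0.55 ..........#.......
0.60 ............##....
0.65 ..##.......####...
0.70 ..##.......#####..
top 0.16
0.30 .#................
0.35 .#................
0.40 .#######..........
0.45 .#######..........
0.50 .#................
0.55 .#................
0.60 .#...........#....
0.65 .#...........#....
0.70 .####.............
top 0.25
0.30 .#................
0.35 .#................
0.40 .#....
[... 213 characters left out ...]
.
0.40 ....######........
0.45 .......###........
0.50 .........##.......
0.55 ..........##......
0.60 ............##....
0.65 ..##.......####...
0.70 ..##.......#####..
scene 0.16
0.30 .#................
0.35 .#................
0.40 ########..........
0.45 .#######..........
0.50 .#................
0.55 .#................
0.60 .#...........#....
0.65 .#...........#....
0.70 .####.............
scene 0.25
0.30 .#................
0.35 .#................
0.40 .#................
0.45 .#................
0.50 .#................
0.55 .#................
0.60 .#................
0.65 .#................
0.70 .#....########....
318 [ 0.47385942 -0.01564718  0.10018297] [0.50544788 0.01312067 0.15008659]
```

```bash
cat >> h.py <<'E'
def face():  # rest frame estimate -> rest_face (R,p)
    y=np.radians(80.5); Rr=R.from_euler('z',80.5,degrees=True).as_matrix()
    Rf=Rr@R.from_euler('y',-20,degrees=True).as_matrix()
    return Rf,np.array([.4641,-.1823,0])+Rr@np.array([-.0375,0,.056])
def tooldown(yaw): return R.from_euler('xyz',[180,0,yaw],degrees=True).as_matrix()
def plan(wps,start=None):
    """wps: (pos,Rmat) ; prints shift and turn of each from the previous, in tool units"""
    if start is None:
        o=env.get_obs(); start=(o['tool_pos'],rot(o['tool_rot']))
    p,M=np.array(start[0]),start[1]
    for q,N in wps:
        s=M.T@(np.array(q)-p)/.1; w=R.from_matrix(M.T@N).as_rotvec(degrees=True)/180
        print(np.round(s,3),np.round(w,4)); p,M=np.array(q),N
E
python3 - <<'E'
from h import *
a=np.array([.253,-.599,.237]);b=np.array([.465,-.335,.16])
plan([(a+(b-a)*t,tooldown(22.9+96.5*t)) for t in(1/3,2/3,1)],(a,tooldown(22.9)))
E
```

```text
[ 0.993 -0.536  0.257] [-0.      0.     -0.1787]
[1.126 0.075 0.257] [ 0.      0.     -0.1787]
[0.913 0.663 0.257] [ 0.      0.     -0.1787]
```

Request:
jog_arm --motion '[[[0.25, -0.13, 0.06, 0, 0, -0.045, 0], [0.5, -0.27, 0.13, 0, 0, -0.09, 0], [0.75, -0.4, 0.19, 0, 0, -0.134, 0], [0.99, -0.536, 0.257, 0, 0, -0.179, 0]]]'

```text
time_s: 0.5
tool_pos: [0.324, -0.5096, 0.2102]
tool_rot: [-180.0, -0.0, 55.5]
force: [-0.5, -1.0, 0.8]
grip_width: 0.0869
grasp_force: 0.0
```

Request:
jog_arm --motion '[[[0.25, 0.02, 0.06, 0, 0, -0.045, 0], [0.5, 0.04, 0.13, 0, 0, -0.09, 0], [0.75, 0.06, 0.19, 0, 0, -0.134, 0], [1.0, 0.075, 0.257, 0, 0, -0.179, 0]]]'

```text
time_s: 0.9
tool_pos: [0.387, -0.4321, 0.1845]
tool_rot: [-180.0, -0.0, 87.7]
force: [-0.8, -0.6, 0.6]
grip_width: 0.0874
grasp_force: 0.0
```

Request:
jog_arm --motion '[[[0.25, 0.17, 0.06, 0, 0, -0.045, 0], [0.5, 0.33, 0.13, 0, 0, -0.09, 0], [0.75, 0.5, 0.19, 0, 0, -0.134, 0], [0.95, 0.663, 0.257, 0, 0, -0.179, 0], [0.95, 0.663, 0.257, 0, 0, -0.179, 0]]]'

```text
time_s: 1.4
tool_pos: [0.4596, -0.3364, 0.1583]
tool_rot: [179.9, -0.2, 120.1]
force: [0.6, -0.5, -0.3]
grip_width: 0.0868
grasp_force: 0.0
```

Run:
```python
from h import *
o=env.get_obs();print(o['time_s'],o['tool_pos'],o['tool_rot'],o['qpos'])
im,d=env.read_camera('wrist');c=env.camera_info('wrist');K=np.array(c['camera_matrix'])
np.savez('w1.npz',im=im,d=d,p=o['tool_pos'],r=o['tool_rot'])
cv2.imwrite('pics/w1.png',cv2.resize(im[...,::-1],(800,600),interpolation=cv2.INTER_CUBIC))
t=(np.array([.465,-.335,.16]),tooldown(119.4));plan([t,(np.array([.465,-.335,.016]),t[1])])
```

```text
1.4 [ 0.45960677 -0.33643495  0.15827118] [ 1.79904027e+02 -1.72760942e-01  1.20074480e+02] [ 56.40780768  13.47895518 -25.97535814  99.73926863   6.12694631
  68.31909817  58.84984008]
[ 0.001  0.08  -0.013] [ 0.     -0.0005  0.0019]
[ 0.   -0.    1.44] [0. 0. 0.]
```

View pics/w1.png

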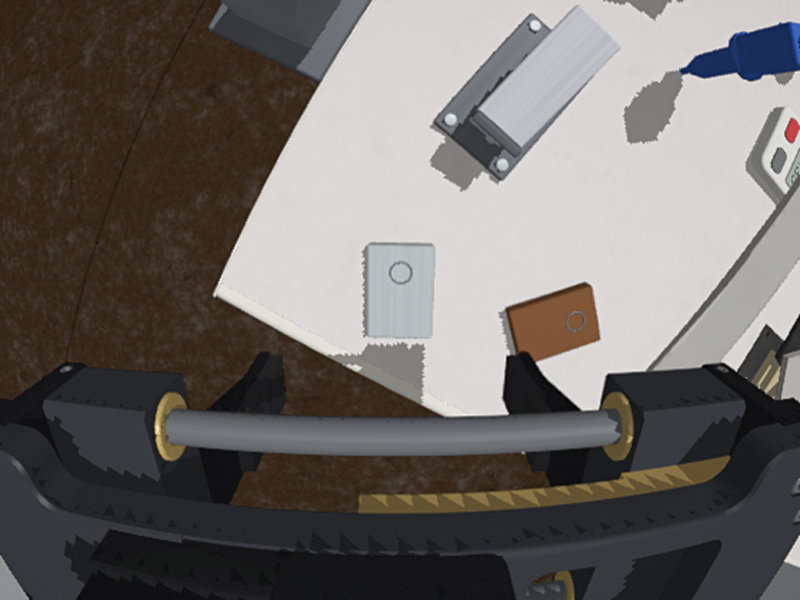

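The coupon lies at pixels (366–434, 243–337) with its ring at (401,272). The rest's bright face has corners (578,7), (619,46), (515,147), (478,112).

```bash
cat >> h.py <<'E'
def wray(u,v,p,r):  # 800-px picture coordinates -> origin, world ray
    c=env.camera_info('wrist');K=np.array(c['camera_matrix']);T=np.array(c['mount'])
    a=(np.array([u,v])*.7-K[:2,2])/K[0,0];t=np.linalg.norm(a)
    ray=np.r_[np.sin(t)*a/t,np.cos(t)];M=rot(r)
    return p+M@T[:3,3],M@T[:3,:3]@ray
def wpix(u,v,z,p,r):
    o,g=wray(u,v,p,r);return o+g*(z-o[2])/g[2]
E
python3 - <<'E'
from h import *
w=np.load('w1.npz');p,r=w['p'],w['r']
C=np.array([wpix(u,v,.014,p,r) for u,v in((369,243),(434,244),(433,337),(367,337))])*1000
print(C.round(1));print('centre',C.mean(0).round(1));s=(C[0]+C[1]-C[2]-C[3])/2;print(np.hypot(*s[:2]),np.degrees(np.arctan2(s[1],s[0])))
print('ring',wpix(401,272,.014,p,r)*1000)
S=[wpix(u,v,z,p,r)*1000 for u,v,z in((578,7,.0834),(619,46,.0834),(515,147,.0645),(478,112,.0645),(450,119,.012),(502,164,.012),(535,26,.012))]
for x in S:print(x.round(1))
# intersect wrist depth for face plane
im,d=w['im'],w['d'];c=env.camera_info('wrist');K=np.array(c['camera_matrix']);T=np.array(c['mount'])
v,u=np.mgrid[:420,:560];a=np.stack([u-K[0,2],v-K[1,2]],-1)/K[0,0];t=np.linalg.norm(a,axis=-1)
g=np.stack([a[...,0]*np.tan(t)/t,a[...,1]*np.tan(t)/t,np.ones_like(t)],-1)*d[...,None]
P=(g@T[:3,:3].T+T[:3,3])@rot(r).T+p
m=np.zeros((420,560),np.uint8);cv2.fillConvexPoly(m,(np.array([(578,20),(608,46),(522,130),(492,107)])*.7).astype(int),1)
q=P[(m>0)&(d>0)];k,*_=np.linalg.lstsq(np.c_[q[:,:2],np.ones(len(q))],q[:,2],rcond=None)
print(len(q),k,np.degrees(np.arctan(np.hypot(*k[:2]))),np.degrees(np.arctan2(k[1],k[0])))
# point on rest centre line where z=.056
e=k[:2]/np.hypot(*k[:2]);c0=np.array([.4641,-.1823]);s=(.056-k[2]-k[:2]@c0)/(k[:2]@e);print('x of origin in rest',s*1000)
b=P[(d>0)&(np.hypot(P[...,0]-.465,P[...,1]+.335)<.02)];print('coupon z',np.median(b[:,2]))
E
```

```text
[[ 431.4 -317.9   14. ]
 [ 467.7 -297.5   14. ]
 [ 500.4 -352.2   14. ]
 [ 461.7 -374.6   14. ]]
centre [ 465.3 -335.6   14. ]
64.00508588430111 119.46084682346266
ring [ 458.77877899 -324.12224997   14.        ]
[ 456.5 -144.8   83.4]
[ 485.2 -149.    83.4]
[ 469.4 -225.2   64.5]
[ 443.2 -220.1   64.5]
[ 435.6 -223.5   12. ]
[ 478.8 -230.5   12. ]
[ 450.7 -137.7   12. ]
2371 [0.05989354 0.35899605 0.10689943] 19.999379144948552 80.52822721611896
x of origin in rest -36.408151099276914
coupon z 0.01423115036284986
```

Request:
jog_arm --motion '[[[0, 0.08, 0.3, 0, 0, 0.002, 0], [0, 0.08, 0.6, 0, 0, 0.002, 0], [0, 0.08, 0.85, 0, 0, 0.002, 0], [0, 0.08, 1.0, 0, 0, 0.002, 0], [0, 0.08, 1.0, 0, 0, 0.002, 0]]]'

```text
time_s: 1.95
tool_pos: [0.462, -0.3375, 0.0573]
tool_rot: [-179.9, -0.2, 119.1]
force: [-0.0, -0.5, -0.2]
grip_width: 0.087
grasp_force: 0.0
```

Run:
```python
from h import *
o=env.get_obs();print(o['tool_pos'],o['tool_rot'],o['force'])
plan([(np.array([.4653,-.3355,.017]),tooldown(119.4))])
```

```text
[ 0.46200875 -0.3374674   0.05726484] [-179.87205064   -0.22162531  119.06915642] [-0.01090858 -0.47430807 -0.16392974]
[-0.     0.039  0.403] [-0.0007 -0.0012 -0.0018]
```

Request:
jog_arm --motion '[[[0, 0.04, 0.15, 0, 0, -0.002, 0], [0, 0.04, 0.3, 0, 0, -0.002, 0], [0, 0.04, 0.4, 0, 0, -0.002, 0], [0, 0.04, 0.4, 0, 0, -0.002, 0.3], [0, 0.04, 0.4, 0, 0, -0.002, 0.6]]]' --grip_force 30

```text
time_s: 2.45
tool_pos: [0.4677, -0.3354, 0.0193]
tool_rot: [-180.0, -0.0, 119.6]
force: [0.2, -0.2, 1.1]
grip_width: 0.0784
grasp_force: 0.0
```

Request:
jog_arm --motion '[[[0, 0, 0, 0, 0, 0, 0.8], [0, 0, 0, 0, 0, 0, 1], [0, 0, 0, 0, 0, 0, 1], [0, 0, 0, 0, 0, 0, 1], [0, 0, 0, 0, 0, 0, 1]]]'

```text
time_s: 2.95
tool_pos: [0.4673, -0.336, 0.0197]
tool_rot: [-180.0, 0.0, 119.5]
force: [-1.8, -0.7, 1.4]
grip_width: 0.0435
grasp_force: 30.0
```

Run:
```python
from h import *
o=env.get_obs();p=o['tool_pos']
Rf,pf=face();N=Rf@np.diag([1,-1,-1.]);print(pf)
up=p+[0,0,.09]
g=lambda x,h:pf+Rf@np.array([x-.0015,0,.0197+h])
from scipy.spatial.transform import Slerp
sl=Slerp([0,1],R.from_matrix([tooldown(119.5),N]))
end=g(.038,.03);print(p,end,g(.038,.004))
plan([(up,tooldown(119.5)),(up+(end-up)/2,sl(.5).as_matrix()),(end,N),(g(.038,.004),N)])
```

```text
[ 0.45791071 -0.21928571  0.056     ]
[ 0.46732395 -0.33596021  0.0197488 ] [ 0.4607661  -0.20222259  0.11518646] [ 0.46223379 -0.19345203  0.09075445]
[-0.    -0.001 -0.9  ] [-0.0003  0.0001  0.0003]
[ 0.598  0.301 -0.027] [-0.0189  0.0534  0.1072]
[0.658 0.085 0.091] [-0.0189  0.0534  0.1072]
[0.   0.   0.26] [0. 0. 0.]
```

Request:
jog_arm --motion '[[[0, 0, -0.15, 0, 0, 0, 1], [0, 0, -0.4, 0, 0, 0, 1], [0, 0, -0.65, 0, 0, 0, 1], [0, 0, -0.9, 0, 0, 0, 1]]]'

```text
time_s: 3.35
tool_pos: [0.4677, -0.3348, 0.1108]
tool_rot: [180.0, -0.0, 119.6]
force: [-0.2, 0.2, -1.8]
grip_width: 0.0437
grasp_force: 30.0
```

Request:
jog_arm --motion '[[[0.15, 0.075, -0.007, -0.0047, 0.0134, 0.0268, 1], [0.3, 0.15, -0.013, -0.0095, 0.0267, 0.0536, 1], [0.45, 0.225, -0.02, -0.0142, 0.04, 0.0804, 1], [0.598, 0.301, -0.027, -0.0189, 0.0534, 0.1072, 1]]]'

```text
time_s: 3.75
tool_pos: [0.4647, -0.2675, 0.113]
tool_rot: [178.2, -10.1, 100.2]
force: [0.4, -0.1, -3.0]
grip_width: 0.0434
grasp_force: 30.0
```

Request:
jog_arm --motion '[[[0.165, 0.02, 0.023, -0.0047, 0.0134, 0.0268, 1], [0.33, 0.04, 0.045, -0.0095, 0.0267, 0.0536, 1], [0.5, 0.06, 0.068, -0.0142, 0.04, 0.0804, 1], [0.658, 0.085, 0.091, -0.0189, 0.0534, 0.1072, 1], [0.658, 0.085, 0.091, -0.0189, 0.0534, 0.1072, 1]]]'

```text
time_s: 4.25
tool_pos: [0.4604, -0.2004, 0.115]
tool_rot: [-179.9, -20.1, 80.6]
force: [-0.2, -0.2, -3.8]
grip_width: 0.0433
grasp_force: 30.0
```

Run:
```python
from h import *
o=env.get_obs();print(o['tool_pos'],o['tool_rot'],o['force'],o['qpos'])
Rf,pf=face();N=Rf@np.diag([1,-1,-1.]);print((Rf.T@(o['tool_pos']-pf)*1000).round(1))
im,d=env.read_camera('wrist')
np.savez('w2.npz',im=im,d=d,p=o['tool_pos'],r=o['tool_rot'])
cv2.imwrite('pics/w2.png',cv2.resize(im[...,::-1],(800,600),interpolation=cv2.INTER_CUBIC))
g=lambda x,h:pf+Rf@np.array([x-.0015,0,.0197+h])
plan([(g(.038,.004),N)])
```

```text
[ 0.46041333 -0.20041313  0.1150014 ] [-179.94270531  -20.05108572   80.60970697] [-0.15453953 -0.16671824 -3.76256838] [ 55.70007561  14.200591   -25.21997514 106.90527223 -13.57571794
  68.3048905   27.31997639]
[38.1  0.6 48.9]
[-0.005  0.001  0.257] [-0.0002  0.0004  0.0011]
```

View pics/w2.png

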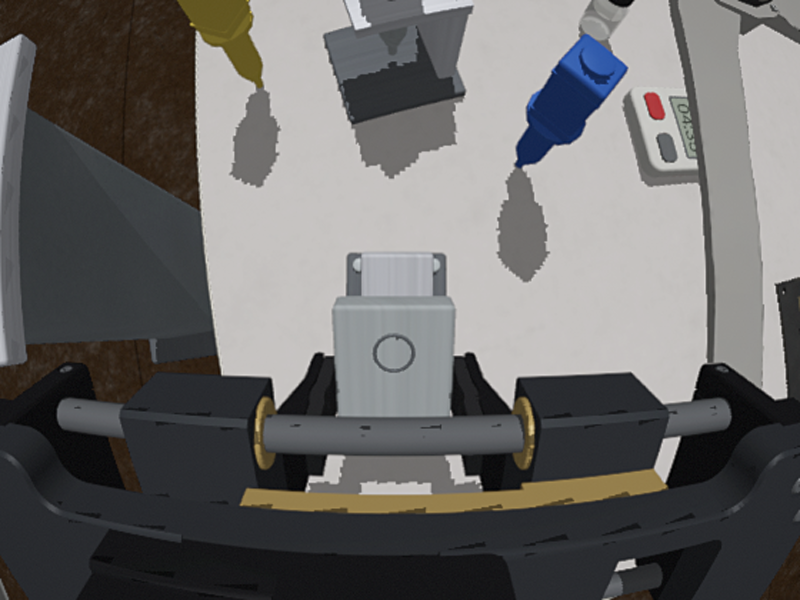

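The held coupon spans u 333–456 (mid 394.5). The face behind it spans 360–437 (mid 398), so the coupon needs about 1.3 mm more along tool +y.

Request:
jog_arm --motion '[[[0, 0.013, 0.08, 0, 0, 0.001, 1], [0, 0.013, 0.16, 0, 0, 0.001, 1], [0, 0.013, 0.22, 0, 0, 0.001, 1], [0, 0.013, 0.24, 0, 0, 0.001, 1], [0, 0.013, 0.25, 0, 0, 0.001, 1]]]'

```text
time_s: 4.8
tool_pos: [0.4636, -0.1932, 0.0909]
tool_rot: [-179.9, -20.0, 80.4]
force: [0.9, -0.1, -1.7]
grip_width: 0.0433
grasp_force: 30.0
```

Request:
jog_arm --motion '[[[0, 0, 0.005, 0, 0, 0, 1], [0, 0, 0.01, 0, 0, 0, 1], [0, 0, 0.015, 0, 0, 0, 1], [0, 0, 0.02, 0, 0, 0, 1]]]'

```text
time_s: 5.2
tool_pos: [0.464, -0.193, 0.0896]
tool_rot: [-180.0, -20.0, 80.4]
force: [0.2, -0.5, -2.9]
grip_width: 0.0435
grasp_force: 30.0
```

Request:
jog_arm --motion '[[[0, 0, 0.005, 0, 0, 0, 1], [0, 0, 0.01, 0, 0, 0, 1], [0, 0, 0.015, 0, 0, 0, 1], [0, 0, 0.015, 0, 0, 0, 1]]]'

```text
time_s: 5.6
tool_pos: [0.4639, -0.1922, 0.088]
tool_rot: [-179.9, -20.0, 80.4]
force: [-0.9, 1.3, -2.6]
grip_width: 0.0434
grasp_force: 30.0
```

Request:
jog_arm --motion '[[[0, 0, 0.005, 0, 0, 0, 1], [0, 0, 0.01, 0, 0, 0, 1], [0, 0, 0.01, 0, 0, 0, 1]]]'

```text
time_s: 5.9
tool_pos: [0.464, -0.1919, 0.0871]
tool_rot: [-179.9, -20.0, 80.4]
force: [0.0, 1.1, -2.5]
grip_width: 0.0441
grasp_force: 30.0
```

Request:
jog_arm --motion '[[[0, 0, 0.005, 0, 0, 0, 1], [0, 0, 0.01, 0, 0, 0, 1], [0, 0, 0.01, 0, 0, 0, 1]]]'

```text
time_s: 6.2
tool_pos: [0.4641, -0.1918, 0.0867]
tool_rot: [-179.9, -20.0, 80.4]
force: [-1.7, -0.7, 1.7]
grip_width: 0.0438
grasp_force: 30.0
```

Run:
```python
from h import *
o=env.get_obs();Rf,pf=face();print((Rf.T@(o['tool_pos']-pf)*1000).round(1),(Rf.T@o['force']).round(2))
```

```text
[36.9 -1.5 19.2] [-0.3   1.55  1.93]
```

Request:
jog_arm --motion '[[[-0.015, 0, 0, 0, 0, 0, 1], [-0.03, 0, 0, 0, 0, 0, 1], [-0.04, 0, 0, 0, 0, 0, 1], [-0.04, 0, 0, 0, 0, 0, 1]]]'

```text
time_s: 6.6
tool_pos: [0.4641, -0.1955, 0.0853]
tool_rot: [180.0, -20.0, 80.4]
force: [-0.1, -0.3, 5.7]
grip_width: 0.0435
grasp_force: 30.0
```

Run:
```python
from h import *
o=env.get_obs();Rf,pf=face();print((Rf.T@(o['tool_pos']-pf)*1000).round(1),(Rf.T@o['force']).round(2))
```

```text
[33.  -2.2 19.2] [1.63 0.04 5.43]
```

Request:
jog_arm --motion '[[[-0.01, 0, 0, 0, 0, 0, 1], [-0.02, 0, 0, 0, 0, 0, 1], [-0.02, 0, 0, 0, 0, 0, 1]]]'

```text
time_s: 6.9
tool_pos: [0.4639, -0.197, 0.0848]
tool_rot: [180.0, -20.0, 80.4]
force: [0.3, 1.5, 6.6]
grip_width: 0.0435
grasp_force: 30.0
```

Run:
```python
from h import *
o=env.get_obs();Rf,pf=face();print((Rf.T@(o['tool_pos']-pf)*1000).round(1),(Rf.T@o['force']).round(2))
im,d=env.read_camera('wrist')
np.savez('w3.npz',im=im,d=d,p=o['tool_pos'],r=o['tool_rot'])
cv2.imwrite('pics/w3.png',cv2.resize(im[140:350,170:380,::-1],(600,600),interpolation=cv2.INTER_CUBIC))
```

```text
[31.4 -2.2 19.2] [ 3.67 -0.05  5.72]
```

View pics/w3.png

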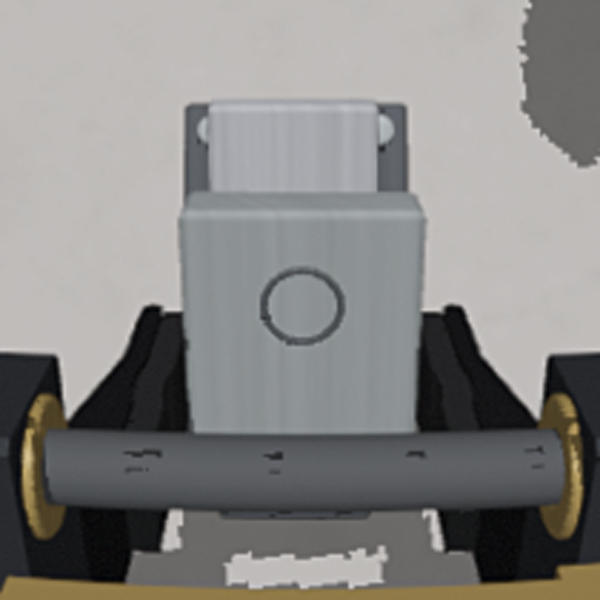

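The face (u 209–380, mid 294.5) is now about 1.5 mm left of the coupon's middle (302.5). I'll shift tool −y by 1.5 mm, ease the normal load, then push on to the stop.

Request:
jog_arm --motion '[[[0, -0.008, -0.006, 0, 0, 0, 1], [0, -0.015, -0.006, 0, 0, 0, 1], [-0.01, -0.015, -0.006, 0, 0, 0, 1], [-0.01, -0.015, -0.006, 0, 0, 0, 1]]]'

```text
time_s: 7.35
tool_pos: [0.4624, -0.1968, 0.0848]
tool_rot: [-180.0, -20.1, 80.4]
force: [4.1, 2.5, 2.5]
grip_width: 0.0436
grasp_force: 30.0
```

Run:
```python
from h import *
o=env.get_obs();Rf,pf=face();print((Rf.T@(o['tool_pos']-pf)*1000).round(1),(Rf.T@o['force']).round(2))
```

```text
[31.4 -0.7 19.2] [ 3.81 -3.59  1.25]
```

Request:
jog_arm --motion '[[[-0.01, 0, 0, 0, 0, 0, 1], [-0.02, 0, 0, 0, 0, 0, 1], [-0.02, 0, 0, 0, 0, 0, 1]]]'

```text
time_s: 7.65
tool_pos: [0.4624, -0.1969, 0.0847]
tool_rot: [-180.0, -20.3, 80.5]
force: [3.7, 6.2, 6.7]
grip_width: 0.0437
grasp_force: 30.0
```

Run:
```python
from h import *
o=env.get_obs();Rf,pf=face();print((Rf.T@(o['tool_pos']-pf)*1000).round(1),(Rf.T@o['force']).round(2),o['tool_rot'])
```

```text
[31.3 -0.7 19.2] [ 8.56 -2.63  3.99] [-179.95606152  -20.26544618   80.4874073 ]
```

Request:
jog_arm --motion '[[[0.01, 0.003, 0, 0, 0, 0, 1], [0.015, 0.003, 0, 0, 0, 0, 1], [0.015, 0.003, 0, 0, 0, 0, 0.4], [0.015, 0.003, 0, 0, 0, 0, 0.3], [0.015, 0.003, 0, 0, 0, 0, 0.3]]]'

```text
time_s: 8.15
tool_pos: [0.4607, -0.1994, 0.0835]
tool_rot: [-179.8, -20.0, 80.3]
force: [-0.6, -0.5, -0.2]
grip_width: 0.058
grasp_force: 0.0
```

Request:
jog_arm --motion '[[[0, 0, 0, 0, 0, 0, 0.3], [0, 0, -0.1, 0, 0, 0, 0.3], [0, 0, -0.3, 0, 0, 0, 0.3], [0, 0, -0.6, 0, 0, 0, 0.3], [0, 0, -0.6, 0, 0, 0, 0.3]]]'

```text
time_s: 8.65
tool_pos: [0.4601, -0.2221, 0.1445]
tool_rot: [179.7, -19.8, 80.4]
force: [-0.3, -0.4, -0.8]
grip_width: 0.0609
grasp_force: 0.0
```

Run:
```python
from h import *
o=env.get_obs();Rf,pf=face();print((Rf.T@(o['tool_pos']-pf)*1000).round(1),(Rf.T@o['force']).round(2),o['tool_rot'])
im,d=env.read_camera('wrist')
np.savez('w4.npz',im=im,d=d,p=o['tool_pos'],r=o['tool_rot'])
cv2.imwrite('pics/w4.png',cv2.resize(im[60:340,90:450,::-1],(772,600),interpolation=cv2.INTER_CUBIC))
```

```text
[28.  -2.6 84. ] [-0.65  0.27 -0.59] [179.69782236 -19.7554265   80.3567485 ]
```

View pics/w4.png

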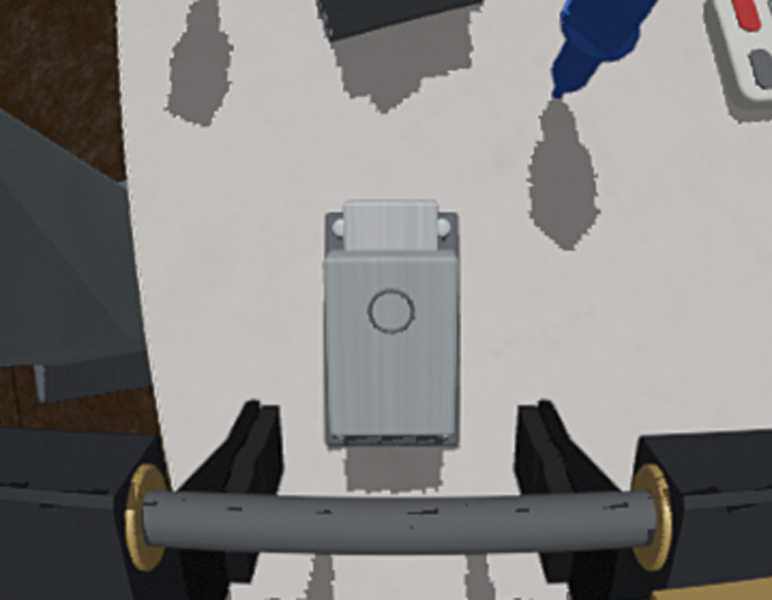

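The coupon sits square on the face: its mid-u is 392 and the face's is 391, with the stop visible at its lower end around v 440. The ring centre is at crop (391,312).

```bash
cat >> h.py <<'E'
def wcloud(d,p,r):
    c=env.camera_info('wrist');K=np.array(c['camera_matrix']);T=np.array(c['mount'])
    v,u=np.mgrid[:420,:560];a=np.stack([u-K[0,2],v-K[1,2]],-1)/K[0,0];t=np.linalg.norm(a,axis=-1)
    g=np.stack([a[...,0]*np.tan(t)/t,a[...,1]*np.tan(t)/t,np.ones_like(t)],-1)*d[...,None]
    return (g@T[:3,:3].T+T[:3,3])@rot(r).T+p
E
python3 - <<'E'
from h import *
Rf,pf=face()
def go(im,d,p,r):
    P=wcloud(d,p,r)
    cr=lambda u,v:(90+u*360/772,60+v*280/600)
    m=np.zeros((420,560),np.uint8);cv2.fillConvexPoly(m,np.array([cr(*a) for a in((334,275),(450,275),(450,425),(334,425))]).astype(int),1)
    q=P[(m>0)&(d>0)];k,*_=np.linalg.lstsq(np.c_[q[:,:2],np.ones(len(q))],q[:,2],rcond=None)
    n=np.r_[-k[:2],1];n/=np.linalg.norm(n)
    u,v=cr(391.5,312);o,g=wray(u/.7,v/.7,p,r)
    x=o+g*((q.mean(0)-o)@n)/(g@n)
    print(len(q),'tilt',np.degrees(np.arccos(n[2])),'dir',np.degrees(np.arctan2(-n[1],-n[0])),'ring',x.round(4),'in face',(Rf.T@(x-pf)*1000).round(1))
w=np.load('w4.npz');go(w['im'],w['d'],w['p'],w['r'])
for i in range(2):
    o=env.get_obs();im,d=env.read_camera('wrist');go(im,d,o['tool_pos'],o['tool_rot']);print(o['tool_pos'],o['tool_rot'])
print(pf+Rf@np.array([.046,0,.014]))
# transit: up & over to the probe
o=env.get_obs();print(o['qpos'])
a=o['tool_pos'];N=rot(o['tool_rot']);T=tooldown(115.6)
from scipy.spatial.transform import Slerp
sl=Slerp([0,1],R.from_matrix([N,T]))
b=np.array([.4927,.0009,.215]);m=a+(b-a)*.5;m[2]=.235
plan([(a+[0,.04,.09],sl(.33).as_matrix()),(a*.4+b*.6+[0,0,.03],sl(.67).as_matrix()),(b,T),(b-[0,0,.095],T)])
E
```

```text
3889 tilt 19.91200099760091 dir 80.80873081799194 ring [ 0.4656 -0.1818  0.0845] in face [45.7 -1.4 13.7]
3887 tilt 19.918515783760043 dir 80.4133026619412 ring [ 0.4647 -0.1805  0.0849] in face [46.8 -0.3 13.7]
[ 0.4593143  -0.2208459   0.14276451] [179.83913663 -19.83560246  80.35655957]
3893 tilt 20.940050121291137 dir 75.80173881041702 ring [ 0.4637 -0.1793  0.0853] in face [47.9  0.9 13.7]
[ 0.45855281 -0.21966022  0.14143317] [179.98274864 -19.92288302  80.36241751]
[ 0.46425475 -0.18137528  0.08488862]
[ 56.77108233  13.48581032 -24.56957378 104.38281772 -13.4564087
  71.79094871  27.96702594]
[ 0.678 -0.068 -0.711] [ 0.0111 -0.0355 -0.0639]
[0.849 0.236 0.366] [ 0.0115 -0.0366 -0.0658]
[0.813 0.347 0.104] [ 0.0111 -0.0355 -0.0639]
[-0.   -0.    0.95] [0. 0. 0.]
```

Request:
jog_arm --motion '[[[0.17, -0.017, -0.18, 0.0028, -0.0089, -0.016, 0.3], [0.34, -0.034, -0.36, 0.0056, -0.0178, -0.032, 0.3], [0.51, -0.05, -0.54, 0.0083, -0.0266, -0.048, 0.3], [0.68, -0.068, -0.71, 0.011, -0.0355, -0.064, 0.3]]]'

```text
time_s: 9.2
tool_pos: [0.4577, -0.1776, 0.2304]
tool_rot: [178.7, -13.5, 92.5]
force: [0.7, 1.1, 0.8]
grip_width: 0.0609
grasp_force: 0.0
```

Request:
jog_arm --motion '[[[0.21, 0.06, 0.09, 0.0029, -0.0092, -0.0165, 0.3], [0.42, 0.12, 0.18, 0.0058, -0.0183, -0.033, 0.3], [0.64, 0.18, 0.27, 0.0086, -0.0275, -0.0494, 0.3], [0.85, 0.236, 0.366, 0.0115, -0.0366, -0.0658, 0.3]]]'

```text
time_s: 9.6
tool_pos: [0.4786, -0.0852, 0.2143]
tool_rot: [178.7, -6.5, 104.3]
force: [-0.3, -0.2, -0.4]
grip_width: 0.0607
grasp_force: 0.0
```

Request:
jog_arm --motion '[[[0.2, 0.09, 0.03, 0.0028, -0.0089, -0.016, 0.3], [0.4, 0.17, 0.05, 0.0056, -0.0178, -0.032, 0.3], [0.6, 0.26, 0.08, 0.0083, -0.0266, -0.048, 0.3], [0.81, 0.347, 0.104, 0.0111, -0.0355, -0.064, 0.3], [0.81, 0.347, 0.104, 0.0111, -0.0355, -0.064, 0.3]]]'

```text
time_s: 10.1
tool_pos: [0.4923, 0.0064, 0.2144]
tool_rot: [180.0, -0.1, 116.2]
force: [-0.6, 0.4, -0.7]
grip_width: 0.061
grasp_force: 0.0
```

Request:
jog_arm --motion '[[[0, 0, 0, 0, 0, 0, 0.3], [0, 0, 0, 0, 0, 0, 0.3]]]'

```text
time_s: 10.3
tool_pos: [0.4925, -0.0002, 0.2144]
tool_rot: [-180.0, -0.0, 115.5]
force: [-0.9, 0.2, -0.2]
grip_width: 0.0606
grasp_force: 0.0
```

Run:
```python
from h import *
o=env.get_obs();print(o['tool_pos'],o['tool_rot'],o['qpos'])
im,d=env.read_camera('wrist');p,r=o['tool_pos'],o['tool_rot']
np.savez('w5.npz',im=im,d=d,p=p,r=r)
cv2.imwrite('pics/w5.png',cv2.resize(im[...,::-1],(800,600),interpolation=cv2.INTER_CUBIC))
P=wcloud(d,p,r)
m=(d>0)&(np.hypot(P[...,0]-.493,P[...,1])<.03)&(P[...,2]>.12)&(P[...,2]<.16)
q=P[m];a=cv2.minAreaRect((q[:,:2]*1000).astype(np.float32));print(len(q),a,np.percentile(q[:,2],[5,50,95]))
k=(d>0)&(P[...,1]>.05)&(P[...,1]<.25)&(P[...,0]>.35)&(P[...,0]<.6)&(P[...,2]>.05);print('block',P[k].min(0),P[k].max(0)) if k.any() else 0
plan([(np.array([.4927,.0009,.121]),tooldown(115.6))])
```

```text
[ 4.92509414e-01 -1.87300861e-04  2.14421658e-01] [-1.79964914e+02 -2.69855057e-02  1.15529258e+02] [ 38.48304081   1.80221621 -41.87525031 105.3955136    1.24352618
  73.30875277  21.79304482]
1320 ((492.2684326171875, 0.2930622100830078), (24.04267120361328, 24.687410354614258), 27.411958694458008) [0.12601728 0.1452143  0.14980085]
block [0.43528382 0.05000081 0.05049491] [0.57219375 0.14070045 0.31482238]
[0.011 0.007 0.935] [-0.0001 -0.0002 -0.0006]
```

View pics/w5.png

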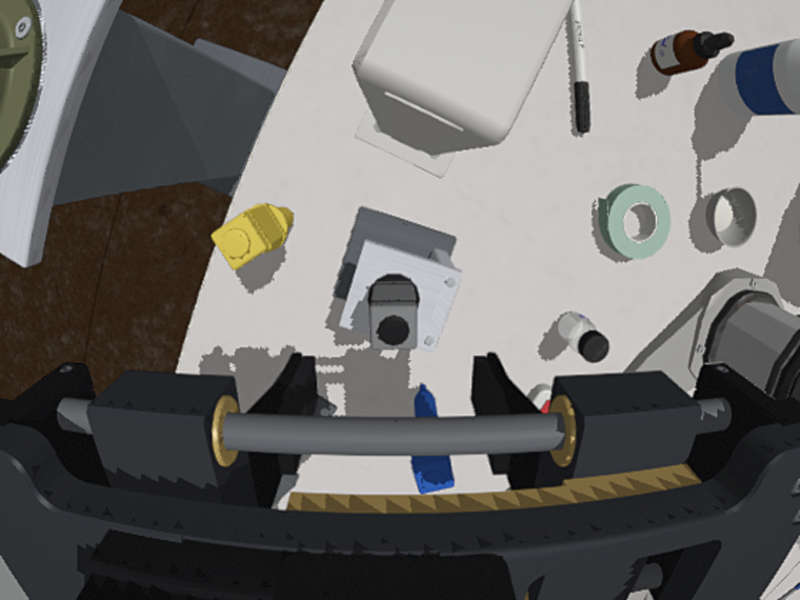

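The probe's square grip is at (392,315), between the fingers and aligned to within 2°. I'll check the clearance of the white block at (440,90) before going down.

Run:
```python
from h import *
for f in('top','scene'):
    z=np.load(f+'.npz');P=z['P'];k=(z['d']>0)&(P[...,1]>.06)&(P[...,1]<.35)&(P[...,0]>.35)&(P[...,0]<.56)&(P[...,2]>.1)&(P[...,2]<.5)
    print(f,np.percentile(P[k],[1,50,99],axis=0).round(3))
plan([(np.array([.4925,.0006,.121]),tooldown(116.5))])
```

```text
top [[0.435 0.09  0.106]
 [0.455 0.193 0.238]
 [0.481 0.346 0.243]]
scene [[0.432 0.089 0.102]
 [0.435 0.152 0.202]
 [0.477 0.342 0.24 ]]
[0.009 0.004 0.935] [-0.0001 -0.0002 -0.0056]
```

Request:
jog_arm --motion '[[[0.009, 0.004, 0.25, 0, 0, -0.0056, 0.3], [0.009, 0.004, 0.5, 0, 0, -0.0056, 0.3], [0.009, 0.004, 0.75, 0, 0, -0.0056, 0.3], [0.009, 0.004, 0.92, 0, 0, -0.0056, 0.3], [0.009, 0.004, 0.92, 0, 0, -0.0056, 0.3]]]'

```text
time_s: 10.85
tool_pos: [0.4909, 0.0007, 0.1205]
tool_rot: [-179.8, -0.2, 116.5]
force: [-0.2, 0.5, 0.0]
grip_width: 0.0607
grasp_force: 0.0
```

Request:
jog_arm --motion '[[[0, 0, 0, 0, 0, 0, 0.5], [0, 0, 0, 0, 0, 0, 0.65], [0, 0, 0, 0, 0, 0, 0.8], [0, 0, 0, 0, 0, 0, 1], [0, 0, 0, 0, 0, 0, 1]]]' --grip_force 40

```text
time_s: 11.35
tool_pos: [0.4933, 0.002, 0.1236]
tool_rot: [179.9, 0.0, 116.6]
force: [-0.0, -0.4, -0.3]
grip_width: 0.0285
grasp_force: 0.0
```

Request:
jog_arm --motion '[[[0, 0, 0, 0, 0, 0, 1], [0, 0, 0, 0, 0, 0, 1]]]'

```text
time_s: 11.55
tool_pos: [0.493, 0.0018, 0.1233]
tool_rot: [180.0, 0.0, 116.6]
force: [-0.3, -0.3, 2.9]
grip_width: 0.0237
grasp_force: 40.0
```

Run:
```python
from h import *
o=env.get_obs();print({k:o[k] for k in('tool_pos','tool_rot','force','wrist_torque','grip_width')})
```

```text
{'tool_pos': array([0.49297287, 0.00183238, 0.123336  ]), 'tool_rot': array([1.79975873e+02, 2.17258154e-02, 1.16635951e+02]), 'force': array([-0.26911562, -0.33466518,  2.937274  ]), 'wrist_torque': array([-0.0616069 ,  0.13128302,  0.00970404]), 'grip_width': 0.02374216586417697}
```

Request:
jog_arm --motion '[[[0, 0, -0.1, 0, 0, 0, 1], [0, 0, -0.3, 0, 0, 0, 1], [0, 0, -0.55, 0, 0, 0, 1], [0, 0, -0.8, 0, 0, 0, 1], [0, 0, -1.0, 0, 0, 0, 1]]]'

```text
time_s: 12.05
tool_pos: [0.4933, 0.0023, 0.2249]
tool_rot: [179.9, 0.0, 116.7]
force: [0.6, -0.9, -2.8]
grip_width: 0.0239
grasp_force: 40.0
```

Request:
jog_arm --motion '[[[0, 0, -0.1, 0, 0, 0, 1], [0, 0, -0.2, 0, 0, 0, 1], [0, 0, -0.2, 0, 0, 0, 1], [0, 0, -0.2, 0, 0, 0, 1]]]'

```text
time_s: 12.45
tool_pos: [0.4925, 0.0019, 0.2424]
tool_rot: [-180.0, -0.0, 116.6]
force: [-1.4, -0.1, -1.0]
grip_width: 0.0239
grasp_force: 40.0
```

Run:
```python
from h import *
o=env.get_obs();print({k:o[k] for k in('time_s','tool_pos','tool_rot','force','wrist_torque','qpos')})
im,d=env.read_camera('wrist');p,r=o['tool_pos'],o['tool_rot']
np.savez('w6.npz',im=im,d=d,p=p,r=r)
a=cv2.resize(im[140:350,170:380,::-1],(400,400),interpolation=cv2.INTER_CUBIC)
im2,d2,P=cloud('scene');np.savez('s2.npz',im=im2,d=d2,P=P)
b=cv2.resize(im2[80:290,130:340,::-1],(400,400),interpolation=cv2.INTER_CUBIC)
cv2.imwrite('pics/c6.png',np.hstack([a,b]))
# probe barrel points from the scene camera (dark, near)
k=(d2>0)&(np.hypot(P[...,0]-p[0],P[...,1]-p[1])<.02)&(P[...,2]>p[2]-.11)&(P[...,2]<p[2]-.02)
q=P[k]
for lo in np.arange(-.11,-.02,.01):
    s=q[(q[:,2]-p[2]>lo)&(q[:,2]-p[2]<lo+.01)]
    if len(s):print(round(lo,3),len(s),s.mean(0).round(4))
t=(np.arange(2));Rf,pf=face();N=Rf@np.diag([1,-1,-1.])
ring=np.array([.4643,-.1808,.085])
from scipy.spatial.transform import Slerp
sl=Slerp([0,1],R.from_matrix([rot(r),N]));n=Rf[:,2]
end=ring+n*(.1083+.04);print('end',end)
plan([(p+(end-p)*f,sl(f).as_matrix()) for f in(.33,.67,1)])
```

```text
{'time_s': 12.45, 'tool_pos': array([0.4925332 , 0.00192747, 0.24237279]), 'tool_rot': array([-1.79986870e+02, -3.45440830e-02,  1.16638906e+02]), 'force': array([-1.44077704, -0.14429945, -1.04790232]), 'wrist_torque': array([ 0.06095639, -0.12622383,  0.04554833]), 'qpos': array([ 38.87925195,   0.60537777, -41.99560214, 103.09126099,
         0.38938829,  76.4849446 ,  23.43297151])}
-0.11 8 [ 0.4892 -0.0008  0.139 ]
-0.1 16 [ 0.4887 -0.0011  0.1481]
-0.09 26 [ 0.4868 -0.0029  0.1583]
-0.08 40 [ 0.486  -0.0028  0.1673]
-0.07 42 [ 0.4855 -0.0025  0.1771]
-0.06 41 [ 0.4859 -0.0029  0.1874]
-0.05 42 [ 0.4862 -0.003   0.1969]
-0.04 41 [ 0.4835 -0.0049  0.2082]
-0.03 85 [ 0.4839 -0.0046  0.2165]
end [ 0.45592852 -0.23082597  0.22435642]
[-0.633 -0.45   0.055] [-0.0118  0.0352  0.0656]
[-0.735 -0.323 -0.031] [-0.012   0.0365  0.0675]
[-0.754 -0.154 -0.123] [-0.0116  0.0354  0.0656]
```

View pics/c6.png

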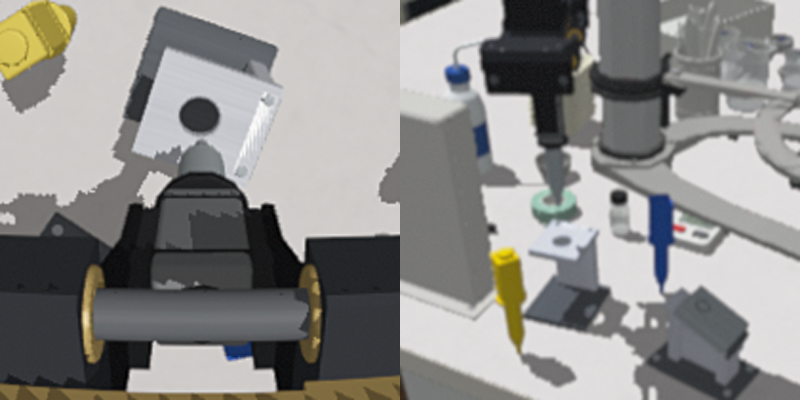

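The probe hangs clear of the stand, held upright. In the left crop its tip is near (203,142), and in the scene view the coupon sits undisturbed on the rest. Next I move above the ring.

Request:
jog_arm --motion '[[[-0.16, -0.11, 0.014, -0.003, 0.0088, 0.0164, 1], [-0.32, -0.225, 0.028, -0.006, 0.0176, 0.033, 1], [-0.48, -0.34, 0.04, -0.009, 0.0264, 0.049, 1], [-0.633, -0.45, 0.055, -0.0118, 0.0352, 0.0656, 1]]]'

```text
time_s: 12.95
tool_pos: [0.4806, -0.0761, 0.237]
tool_rot: [178.5, -6.6, 104.7]
force: [-0.2, 0.6, -1.0]
grip_width: 0.0242
grasp_force: 40.0
```

Request:
jog_arm --motion '[[[-0.18, -0.08, -0.008, -0.003, 0.009, 0.017, 1], [-0.37, -0.16, -0.016, -0.006, 0.018, 0.034, 1], [-0.55, -0.24, -0.023, -0.009, 0.0274, 0.0506, 1], [-0.735, -0.323, -0.031, -0.012, 0.0365, 0.0675, 1]]]'

```text
time_s: 13.35
tool_pos: [0.4683, -0.1558, 0.2312]
tool_rot: [178.5, -13.6, 92.5]
force: [0.0, 0.3, -2.1]
grip_width: 0.0237
grasp_force: 40.0
```

Request:
jog_arm --motion '[[[-0.19, -0.04, -0.03, -0.003, 0.0088, 0.0164, 1], [-0.38, -0.08, -0.06, -0.006, 0.0176, 0.033, 1], [-0.57, -0.12, -0.09, -0.009, 0.0264, 0.049, 1], [-0.754, -0.154, -0.123, -0.0116, 0.0354, 0.0656, 1], [-0.754, -0.154, -0.123, -0.0116, 0.0354, 0.0656, 1]]]'

```text
time_s: 13.85
tool_pos: [0.455, -0.2357, 0.2243]
tool_rot: [-180.0, -20.0, 80.0]
force: [0.4, -0.0, -1.7]
grip_width: 0.024
grasp_force: 40.0
```

Request:
jog_arm --motion '[[[0, 0, 0, 0, 0, 0, 1], [0, 0, 0, 0, 0, 0, 1], [0, 0, 0, 0, 0, 0, 1]]]'

```text
time_s: 14.15
tool_pos: [0.4571, -0.2295, 0.2257]
tool_rot: [179.9, -20.0, 80.7]
force: [-0.2, -0.2, -0.7]
grip_width: 0.0237
grasp_force: 40.0
```

Run:
```python
from h import *
o=env.get_obs();print({k:o[k] for k in('time_s','tool_pos','tool_rot','force','qpos')})
im,d=env.read_camera('wrist');p,r=o['tool_pos'],o['tool_rot']
np.savez('w7.npz',im=im,d=d,p=p,r=r)
cv2.imwrite('pics/w7.png',cv2.resize(im[140:350,170:380,::-1],(600,600),interpolation=cv2.INTER_CUBIC))
Rf,pf=face();N=Rf@np.diag([1,-1,-1.]);n=Rf[:,2];ring=np.array([.4643,-.1808,.085])
# earlier tip picture: tip in tool coordinates at z=.1083
for px in((276.3,213.5),(276.3,216)):
    oo,g=wray(px[0]/.7,px[1]/.7,np.zeros(3),np.eye(3));print('tip tool',(oo+g*(.1083-oo[2])/g[2])*1000)
print('face-frame tip',Rf.T@(p+rot(r)@[0,0,.1083]-pf)*1000)
plan([(ring+n*(.1083+.012)+Rf[:,0]*.0009,N)])
```

```text
{'time_s': 14.15, 'tool_pos': array([ 0.45708296, -0.22953973,  0.22574713]), 'tool_rot': array([179.85722278, -20.0131311 ,  80.66305606]), 'force': array([-0.18947288, -0.22121104, -0.74309997]), 'qpos': array([ 57.64388441,   9.81362794, -24.10816728,  98.13774939,
       -14.41931587,  81.45238543,  27.42763696])}
tip tool [3.22628721e-02 1.00461983e+00 1.08300000e+02]
tip tool [ -2.14743838   1.00690758 108.3       ]
face-frame tip [48.4504795  -1.04039685 54.71596184]
[-0.009 -0.009  0.289] [ 0.0005 -0.      0.0008]
```

View pics/w7.png

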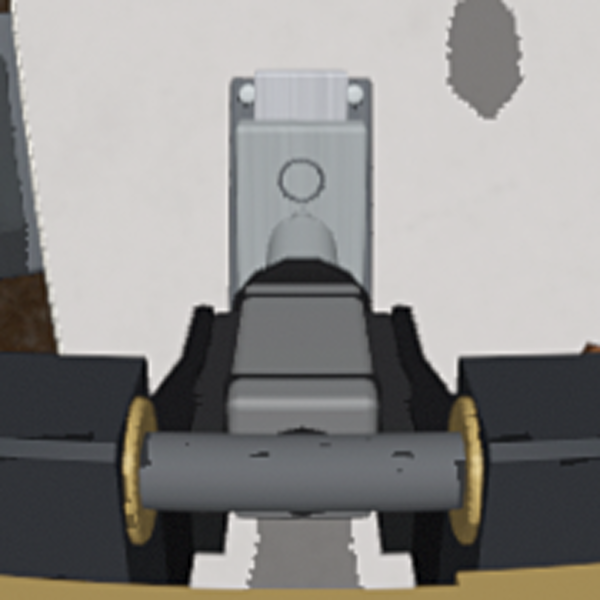

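The tip (301,213) lines up sideways with the ring (301,180), and it only needs a small correction along x. I'll compute that from the same picture.

Run:
```python
from h import *
w=np.load('w7.npz');p,r=w['p'],w['r'];Rf,pf=face();M=rot(r)
def tl(u,v,z):
    oo,g=wray((170+u*.35)/.7,(140+v*.35)/.7,np.zeros(3),np.eye(3));return (oo+g*(z-oo[2])/g[2])*1000
# coupon top distance from depth
P=wcloud(w['d'],np.zeros(3),np.eye(3));x0,y0=int(170+301*.35),int(140+180*.35)
q=P[y0-12:y0+4,x0-16:x0+17].reshape(-1,3);q=q[np.isfinite(q[:,2])]
print('coupon top in tool z',np.median(q[:,2]),'normal fit',np.linalg.lstsq(np.c_[q[:,:2],np.ones(len(q))],q[:,2],rcond=None)[0])
zr=np.median(q[:,2]);print('ring',tl(301,180.5,zr),'tip silhouette',tl(301,212,.1062))
# probe tip depth reading
for v in range(205,225,3):
    yy=int(140+v*.35);print(v,P[yy,x0].round(4))
```

```text
coupon top in tool z 0.149358364256164 normal fit [-2.01558059 -0.00291114  0.15253386]
ring [ -2.76128549   0.17603943 149.35836426] tip silhouette [9.80976215e-02 2.19664537e-01 1.06200000e+02]
205 [-0.0107 -0.0002  0.1499]
208 [-0.0112 -0.0002  0.1482]
211 [ 1.800e-03 -1.000e-04  1.042e-01]
214 [ 1.500e-03 -1.000e-04  1.024e-01]
217 [ 0.0079 -0.      0.0801]
220 [ 0.0078 -0.      0.0755]
223 [ 0.0077 -0.      0.0736]
```

Request:
jog_arm --motion '[[[-0.012, 0, 0.1, 0, 0, 0, 1], [-0.012, 0, 0.2, 0, 0, 0, 1], [-0.012, 0, 0.28, 0, 0, 0, 1], [-0.012, 0, 0.33, 0, 0, 0, 1], [-0.012, 0, 0.35, 0, 0, 0, 1]]]'

```text
time_s: 14.7
tool_pos: [0.4582, -0.2194, 0.1913]
tool_rot: [179.9, -20.0, 80.5]
force: [-0.4, 0.8, -0.6]
grip_width: 0.0235
grasp_force: 40.0
```

Request:
jog_arm --motion '[[[0, 0, 0, 0, 0, 0, 1], [0, 0, 0, 0, 0, 0, 1], [0, 0, 0, 0, 0, 0, 1], [0, 0, 0, 0, 0, 0, 1]]]'

```text
time_s: 15.1
tool_pos: [0.4586, -0.2203, 0.1925]
tool_rot: [179.8, -20.0, 80.5]
force: [-0.2, -0.4, -2.0]
grip_width: 0.0238
grasp_force: 40.0
```

Run:
```python
from h import *
o=env.get_obs();print({k:o[k] for k in('time_s','tool_pos','tool_rot','force')})
im,d=env.read_camera('wrist');p,r=o['tool_pos'],o['tool_rot']
np.savez('w8.npz',im=im,d=d,p=p,r=r)
cv2.imwrite('pics/w8.png',cv2.resize(im[170:270,225:325,::-1],(600,600),interpolation=cv2.INTER_CUBIC))
Rf,pf=face();print('face-frame tip',Rf.T@(p+rot(r)@[-.0014,0,.1083]-pf)*1000, 'force',Rf.T@o['force'],'axis err deg',np.degrees(np.arccos(-rot(r)[:,2]@Rf[:,2])))
P=wcloud(d,np.zeros(3),np.eye(3));q=P[196:204,245:257].reshape(-1,3);print(np.median(q[:,2]),np.median(P[196:204,295:307,2]))
for v in range(196,225,2):print(v,P[v,275].round(4))
```

```text
{'time_s': 15.1, 'tool_pos': array([ 0.45859317, -0.2202713 ,  0.19245162]), 'tool_rot': array([179.84921666, -19.98326398,  80.53195198]), 'force': array([-0.17441176, -0.39968859, -2.00437249])}
face-frame tip [44.43010714 -1.10087141 20.21726277] force [-1.08301949  0.10605216 -1.73882179] axis err deg 0.1408525910038985
0.11568967310187114 0.11649308067890138
196 [ 1.330e-02 -1.000e-04  1.149e-01]
198 [ 1.130e-02 -1.000e-04  1.159e-01]
200 [ 9.700e-03 -1.000e-04  1.153e-01]
202 [ 8.100e-03 -1.000e-04  1.147e-01]
204 [ 0.082   0.0005 -0.1484]
206 [ 4.400e-03 -1.000e-04  1.155e-01]
208 [ 3.000e-03 -1.000e-04  1.144e-01]
210 [ 9.000e-04 -1.000e-04  1.153e-01]
212 [-9.000e-04 -1.000e-04  1.155e-01]
214 [ 1.700e-03 -1.000e-04  1.019e-01]
216 [ 0.0078 -0.      0.0781]
218 [0.0079 0.     0.0731]
220 [0.0077 0.     0.0691]
222 [0.0078 0.     0.0647]
224 [0.0078 0.     0.0606]
```

View pics/w8.png

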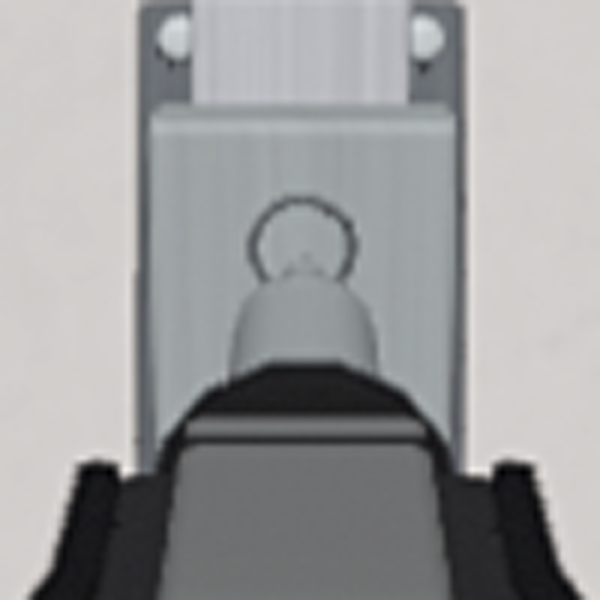

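Run:
```python
from h import *
def tl(u,v,z):
    oo,g=wray((225+(u+.5)/6-.5)/.7,(170+(v+.5)/6-.5)/.7,np.zeros(3),np.eye(3));return ((oo+g*(z-oo[2])/g[2])*1000).round(2)
for v in (196,246,250):print('ring',v,tl(303,v,.1157))
print('tip sil',tl(306,255,.1062))
T=np.array(env.camera_info('wrist')['mount']);K=np.array(env.camera_info('wrist')['camera_matrix'])
# project ring outline for centre x candidates: expected top/bottom rows
def pj(x,y,z):
    c=np.linalg.inv(T)@np.array([x,y,z,1]);t=np.arctan2(np.hypot(c[0],c[1]),c[2]);f=K[0,0]*t/np.hypot(c[0],c[1])
    return np.array([((K[0,2]+f*c[0])-225)*6,((K[1,2]+f*c[1])-170)*6]).round(0)
for x in(-.001,0,.001,.002):print(x,'ring top/ctr',pj(x+.007,0,.1157),pj(x,0,.1157),'tip sil (axis x)',pj(x-.002+.00286,0,.1062))
```

```text
ring 196 [ 7.630e+00 -2.000e-02  1.157e+02]
ring 246 [ 2.700e-01 -2.000e-02  1.157e+02]
ring 250 [-3.200e-01 -2.000e-02  1.157e+02]
tip sil [  1.92   0.41 106.2 ]
-0.001 ring top/ctr [301. 205.] [301. 252.] tip sil (axis x) [300. 267.]
0 ring top/ctr [301. 198.] [301. 245.] tip sil (axis x) [300. 260.]
0.001 ring top/ctr [301. 191.] [301. 239.] tip sil (axis x) [300. 253.]
0.002 ring top/ctr [301. 184.] [301. 232.] tip sil (axis x) [300. 246.]
```

Request:
jog_arm --motion '[[[0.008, -0.003, 0.01, 0, 0, 0, 1], [0.017, -0.003, 0.02, 0, 0, 0, 1], [0.017, -0.003, 0.04, 0, 0, 0, 1], [0.017, -0.003, 0.05, 0, 0, 0, 1], [0.017, -0.003, 0.05, 0, 0, 0, 1]]]'

```text
time_s: 15.65
tool_pos: [0.4586, -0.2165, 0.1878]
tool_rot: [179.9, -20.0, 80.5]
force: [-0.4, -0.1, -1.4]
grip_width: 0.0234
grasp_force: 40.0
```

Request:
jog_arm --motion '[[[0, 0, 0, 0, 0, 0, 1], [0, 0, 0, 0, 0, 0, 1], [0, 0, 0, 0, 0, 0, 1]]]'

```text
time_s: 15.95
tool_pos: [0.4588, -0.2168, 0.1881]
tool_rot: [179.9, -20.0, 80.5]
force: [0.3, 0.6, -1.8]
grip_width: 0.024
grasp_force: 40.0
```

Run:
```python
from h import *
o=env.get_obs();p,r=o['tool_pos'],o['tool_rot']
im,d=env.read_camera('wrist')
cv2.imwrite('pics/w9.png',cv2.resize(im[170:270,225:325,::-1],(600,600),interpolation=cv2.INTER_CUBIC))
Rf,pf=face();print('face-frame tip',Rf.T@(p+rot(r)@[-.0013,0,.1083]-pf)*1000,'force',Rf.T@o['force'],'axis err deg',np.degrees(np.arccos(-rot(r)[:,2]@Rf[:,2])))
P=wcloud(d,np.zeros(3),np.eye(3));print(np.median(P[196:204,252:262,2]),np.median(P[196:204,288:298,2]))
T=np.array(env.camera_info('wrist')['mount']);K=np.array(env.camera_info('wrist')['camera_matrix'])
def pj(x,y,z):
    c=np.linalg.inv(T)@np.array([x,y,z,1]);t=np.arctan2(np.hypot(c[0],c[1]),c[2]);f=K[0,0]*t/np.hypot(c[0],c[1])
    return np.array([((K[0,2]+f*c[0])-225)*6,((K[1,2]+f*c[1])-170)*6]).round(0)
z=np.median(P[196:204,250:300,2])
for x in(-.003,-.002,-.001,0):print(x,'ring top',pj(x+.007,0,z),pj(x,.007,z))
```

```text
face-frame tip [46.32065614 -0.66192    14.96935082] force [-0.00575884 -0.19073225 -1.90182314] axis err deg 0.11910767802507469
0.10948757685397467 0.10966774590849848
-0.003 ring top [301. 231.] [351. 279.]
-0.002 ring top [301. 224.] [351. 272.]
-0.001 ring top [301. 217.] [351. 265.]
0 ring top [301. 210.] [351. 258.]
```

View pics/w9.png

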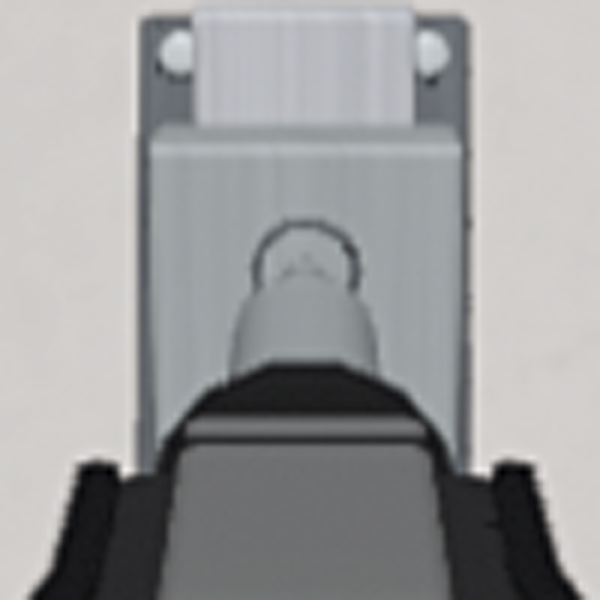

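The ring (u 253–360, top at v 220) and the tip apex (306) agree to about 0.5 mm. Pressing now.

Request:
jog_arm --motion '[[[0, 0, 0.01, 0, 0, 0, 1], [0, 0, 0.02, 0, 0, 0, 1], [0, 0, 0.03, 0, 0, 0, 1], [0, 0, 0.03, 0, 0, 0, 1], [0, 0, 0.03, 0, 0, 0, 1]]]'

```text
time_s: 16.5
tool_pos: [0.459, -0.2158, 0.1854]
tool_rot: [179.9, -20.0, 80.5]
force: [-1.3, -0.4, -0.2]
grip_width: 0.0234
grasp_force: 40.0
```

```bash
cat > s.py <<'E'
from h import *
Rf,pf=face()
for i in range(4):
    o=env.get_obs();p,r=o['tool_pos'],o['tool_rot']
    print('tip',(Rf.T@(p+rot(r)@[-.0013,0,.1083]-pf)*1000).round(2),'force',(Rf.T@o['force']).round(2),'axis',np.degrees(np.arccos(-rot(r)[:,2]@Rf[:,2])).round(2),o['grip_width'])
    im,d=env.read_camera('wrist')
E
python3 s.py
```

```text
tip [46.33 -0.74 12.11] force [-0.62  1.19  0.01] axis 0.13 0.02340677536896257
tip [46.33 -0.71 12.08] force [-0.73  0.07  0.76] axis 0.12 0.023760832837056958
tip [46.29 -0.72 12.07] force [-0.03  0.22  0.74] axis 0.13 0.023835395031052913
tip [46.31 -0.72 12.06] force [-0.91  0.12 -0.14] axis 0.13 0.02352854781704078
```

Request:
jog_arm --motion '[[[0, 0, 0.01, 0, 0, 0, 1], [0, 0, 0.02, 0, 0, 0, 1], [0, 0, 0.033, 0, 0, 0, 1], [0, 0, 0.033, 0, 0, 0, 1], [0, 0, 0.033, 0, 0, 0, 1]]]'

```text
time_s: 17.2
tool_pos: [0.4592, -0.2147, 0.1823]
tool_rot: [179.9, -20.0, 80.5]
force: [0.1, -1.4, 1.6]
grip_width: 0.0238
grasp_force: 40.0
```

```bash
python3 s.py
```

```text
tip [46.32 -0.77  8.82] force [-0.7  -0.36  1.98] axis 0.13 0.02382841470808864
tip [46.29 -0.77  8.85] force [-0.56  0.8   3.07] axis 0.13 0.023833345750893162
tip [46.29 -0.75  8.79] force [ 0.56 -0.82  2.68] axis 0.13 0.023627618628216662
tip [46.31 -0.71  8.75] force [-1.04  0.99  2.53] axis 0.13 0.023664073262248238
```

Request:
jog_arm --motion '[[[0, 0, 0.003, 0, 0, 0, 1], [0, 0, 0.003, 0, 0, 0, 1], [0, 0, 0.003, 0, 0, 0, 1]]]'

```text
time_s: 17.7
tool_pos: [0.4592, -0.2146, 0.1819]
tool_rot: [179.9, -20.0, 80.5]
force: [-0.2, -1.8, 3.9]
grip_width: 0.0238
grasp_force: 40.0
```

```bash
python3 s.py; python3 -c "
from h import *
print(env.sign_off())"
```

```text
tip [46.32 -0.69  8.36] force [-0.38 -0.08  4.34] axis 0.12 0.023796280102951598
tip [46.29 -0.68  8.35] force [-0.89  0.29  4.1 ] axis 0.12 0.023274993624655967
tip [46.32 -0.7   8.35] force [-0.86 -0.57  3.4 ] axis 0.12 0.023482546423823306
tip [46.32 -0.67  8.35] force [0.16 0.26 3.24] axis 0.12 0.023743633024314627
the job is handed in; nothing more can be done
None
```

The job is handed in at about 18 s: the coupon lies centred against the stop and the probe is held square in the ring, its tip pressed in an estimated 5 to 5.5 mm from force and position readings; I viewed 13 pictures, 3 over the limit of 10.

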